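# Clip a rod before the blow gun and blow it off

### The arm

A 6-joint arm with a two-finger parallel gripper is mounted at the origin on the work surface. World frame = base frame: x ahead of the robot, y to its left, z up, the work surface at z = 0. Lengths are in m, angles in degrees, forces in N, time in s.
With the tool pointing down it reaches from about 0.425 to 0.95 m from the base axis. Payload 14.7 kg.
Tool frame: the origin (TCP) lies midway between the tips of the shut fingers; the grasp point (between the pads) lies arm.hold_point_z behind it (arm.hold_point_z is the distance from the TCP to the grasp point, in m); z points along the fingers, y is the direction in which the jaws open and shut (so a half turn about z gives the same grasp; the last joint's range is limited). The gripper opens to 85 mm and grips with 20 to 120 N. Pads are 22 mm wide; open, the fingers measure 114 mm over their backs; the gripper's body (76 mm by 85 mm) begins 54 mm behind the grasp point. The pads swing forward as they close: fully open they stand 13 mm farther back than shut.
Start: joints at [-70.164, 27.513, 91.461, -0, 61.026, -2.67], TCP at [0.249, -0.6, 0.231] pointing down, gripper open.
Joint ranges: [-157.49, 157.49], [-46.99, 117.5], [13.45, 153.17], [-89.5, 269.5], [5.16, 153.95], [-167.48, 167.48]. Speed limits (degrees/s): [108.29, 108.29, 136.94, 172.46, 172.46, 172.46].

### API

Orientations are given as a 3x3 rotation matrix whose columns are the frame's x, y, z axes.
In Python, from plant import arm, imaging gives the robot as it stands. The module is installed in compiled form; this text tells all that it offers.
- The arm moves only by the tool move_arm, never from a script. Its argument "commands" is a list of rows, each a list of 7 numbers: the turn, a rotation vector about the tool's x, y, z in degrees, then the shift along the tool's x, y, z in mm, then the finger opening in mm, from 0 to 85.4. A call has 1 to 5 rows; each row is the pose to reach, as a shift and turn from the pose measured when the call began, along the tool's axes at that moment; what a row does not reach only later rows make up. A row lasts 1/8 s, in which the tool goes at most 62.5 mm and 10.7 degrees, less where a joint would pass 70% of its speed; a pose out of reach is approached as far as the arm can. A call with a gripper value outside its range is refused whole. The fingers move at their own pace and stop on an object; "grip_force" is the grip in N (left out, the last holds). Time passes only in rows, so rows that repeat a pose let the fingers close. It gives the time, the measured TCP pose, the force and the opening at its end, in the units of the state.
- arm.sense(): the state, without advancing time (a new reading comes with each control period).
- imaging.read_camera(name): name is "scene" or "top" or "wrist"; returns (picture, depth): 384x512x3 uint8, blue, green, red; 384x512 float32, m along the optical axis (not along the pixel's ray), 0 where there is no reading.
- imaging.camera_info(name): a dict with "intrinsics" (3x3 intrinsics, pixels), "distortion" ([k1, k2, p1, p2, k3] as OpenCV has them; the pictures are not rectified), "extrinsics" (4x4, takes a point from camera to world coordinates). Camera axes: x right, y up, looking along -z (the intrinsics and any distortion apply to the point x, -y, -z); pixel columns grow to the right and rows downward; lengths in m; the calibration is good to about 2 mm. A picture is of the moment at which its call begins: read the wrist's pose just before it. camera_info takes no time and is no camera call; for the wrist camera it gives the pose at the moment of the call.
- arm.finish_job(): hands the job in, once; it reports no verdict.
The state is a dict: "clock": time; "qpos": joint angles; "qvel": joint speeds; "joint_efforts": joint torques, N m; "tool_pos": TCP position; "tool_rot": TCP orientation; "force": force on the tool from outside, world axes, zero at the start; "torque": the same for the moment, N m; "finger_gap": opening from 0.0 (shut) to 1.0 (fully open).
Only numpy, scipy, OpenCV 4.12 (cv2) and the standard library are available. Lean on these libraries where they do the work, as an engineer would, in place of code of your own. Each camera call takes 0.05 s, during which the arm holds its last target. There are 200 camera calls.

### The job

Take the plain, even rod (neither the fat roller nor the spindle with the collar) from the pink rack and push it down past the sprung jaw until it sits level at the bottom of the fork clip in front of the blow gun's nozzle, roughly centred, with the jaw sprung shut over it, and let go of it. Then squeeze the blow gun's trigger fully home against its grip, between the two fingers, keep it squeezed for a good second, and let it spring back. Leave the rod in the clip and all the other loose things where they lie.

Things in the scene. Friction and masses are not known exactly. Their poses are not given: they have to be found in the camera images.
- rod: The plain bright steel rod to be cleaned: a cylinder 16 mm in diameter and 150 mm long, about 0.2 kg. Origin at its centre, y axis along it. It starts lying level in one of the three V notches of the rack, its axis 43 mm above the table.
- rack: Fixed pink foam rack, 250 x 120 x 62 mm: 12 mm base and two toothed walls (14 mm thick, at y = +-45 mm, tooth tips 62 mm high) whose three V notches at x = -60, 0, +60 mm hold one part each, lying along y. Between the walls (76 mm clear) each part's middle hangs free above the base. Origin: centre of the underside, z up.
- roller: Bystander in the rack: fat steel cylinder, 26 mm diameter, 120 mm long. Origin at its centre, y along it; axis 50 mm above the table.
- spindle: Bystander in the rack: thin steel spindle, 12 mm diameter, 130 mm long, with a collar 32 mm in diameter and 22 mm wide at its middle. Origin at its centre, y along it; axis 40 mm above the table.
- tin: Bystander: loose metal tin, 66 mm diameter, 90 mm high, standing on the bench. Origin: centre of its underside.
- screwdriver: Bystander: loose screwdriver with wooden handle, about 190 mm long, lying on the bench along its own x.
- stand: Fixed stand: base 300 (x) x 130 x 12 mm; origin: centre of underside, z up. A block at x -28 mm holds the blow gun upside down: barrel (30 mm thick, axis 62 mm up) x -78 to +12, brass nozzle to x +37, aimed along +x at the clip; air pipe x -100. Over the trigger a wire guard, parallel to the grip: posts y +-58, feet x +20; bars from x -16, z 223 to x -69, z 307 mm: no room for an upright tool.
- clip_seat (a point): Seat for the rod's centre, in the stand at x 95, y 0, z 60 mm; stand's axes; rod along y. Two steel forks at y = +-47 mm (10 mm thick): slot 18 mm wide, floor 8 mm below this point, mouth flared to about 40 mm at 24 mm above. Inside them, at y = +-33 mm, the jaw's two dark hooks lean over the slots from +x. The middle 50 mm is open for fingers, down to 31 mm below this point.
- jaw (a joint): Sprung jaw of the clip, hinge along y, 14 mm to +x and 35 mm below the seat. 0 = shut (rest), about 0.2 rad while the rod passes, stop at 0.45. The slanted hook tops meet the rod from 32 down to 12 mm above the seat; pushing the rod down with 10 to 15 N drives them aside, and they spring shut over the seated rod.
- grip: Black grip of the blow gun, fixed to the stand: 28 mm deep (x), 26 mm wide (y). Its z runs up along the grip, which leans back (to the stand's -x) 32 degrees from vertical. Origin on the barrel axis; free upper end at z = 115 mm; back face x = -14, front face x = +14 mm. The trigger is on the +x side, looking forward and up; the guard's bars are 95 mm ahead (x).
- pinch (a point): Point to squeeze about, in the grip's frame at x 6, y 0, z 85 mm: midway between the grip's back and the outer face of the squeezed trigger (40 mm across; at rest 51 mm here, 56 mm at the trigger's tip). The fingers come down along the grip, tilted with it, one behind the grip and one before the trigger.
- trigger (a joint): Sprung steel trigger lever, 70 mm long, 20 wide, 8 thick. Hinge along y, in the grip's frame at x = 22, z = 35 mm; free end up. 0 = at rest, standing off forward from the grip; 0.22 rad = fully squeezed, parallel to the grip. Needs about 7 N at the pinch point; springs back by itself.
Mind the look-alikes: they are no part of the job. Leave any black, brown or red look-alike of the rod alone.

How it is judged:
By the outcome, as a careful person would: the job done as asked, in the order asked, and still so for the second after the job is handed in, with the robot touching nothing.
It also fails if it takes over 69 s, if anything falls off the work surface, if the arm or the gripper's body presses on something with over 40 N, if the wrist force passes 120 N, or if a joint passes its speed limit or range.

## Working session

There is one attempt and no reset: what is moved stays moved. The work goes in short steps, Python scripts to look and compute and a tool call to move; the robot and the scene stay as the last step left them, time stands still between calls to the robot, and variables do not carry over. Pictures are saved under pics/ and viewed, about 8 in all and at most 12, crops included, and the job is handed in when it is done.

Besides the shell and the picture viewer there is one more tool, called after ">>>" as name(argument=value, ...), one argument or row to a line, values as JSON. move_arm: Moves the arm, as the interface text tells. Its arguments: {"type":"object","properties":{"commands":{"type":"array","items":{"type":"array","items":{"type":"number"}}},"grip_force":{"type":"number"}},"required":["commands"]}

```bash
mkdir -p pics
cat > h.py <<'E'
import numpy as np, cv2
from plant import arm, imaging
def grab(n):
    i=imaging.camera_info(n); p,d=imaging.read_camera(n); return p,d,i
def ray(i,uv):
    K=np.array(i["intrinsics"],float);D=np.array(i["distortion"],float);E=np.array(i["extrinsics"],float)
    n=cv2.undistortPoints(np.array(uv,float).reshape(-1,1,2),K,D)[:,0]
    d=np.c_[n[:,0],-n[:,1],-np.ones(len(n))]
    return E[:3,3],d@E[:3,:3].T
def onz(i,uv,z):
    o,d=ray(i,uv); return o+d*((z-o[2])/d[:,2])[:,None]
def cloud(d,i):
    h,w=d.shape; uv=np.stack(np.meshgrid(np.arange(w),np.arange(h)),-1).reshape(-1,2)
    o,r=ray(i,uv); P=o+r*d.reshape(-1,1); P[d.reshape(-1)==0]=np.nan; return P.reshape(h,w,3)
def proj(i,P):
    K=np.array(i["intrinsics"],float);D=np.array(i["distortion"],float);E=np.array(i["extrinsics"],float)
    c=(np.atleast_2d(P)-E[:3,3])@E[:3,:3]; c=c*[1,-1,-1]
    return cv2.projectPoints(c,np.zeros(3),np.zeros(3),K,D)[0][:,0]
E
python3 - <<'E'
from h import *
ims=[]
for n in("scene","top"):
    p,d,i=grab(n); np.savez(f"{n}0.npz",p=p,d=d); ims.append(p)
    print(n,np.round(i["extrinsics"],3).tolist(),np.round(i["intrinsics"],1).tolist(),i["distortion"],(d>0).mean())
    cv2.imwrite(f"pics/{n}0.png",cv2.resize(p,(800,600)))
s=arm.sense();print(s,arm.hold_point_z)
E
```

```text
scene [[-0.281, -0.613, 0.739, 1.368], [0.96, -0.177, 0.218, 0.18], [-0.003, 0.77, 0.638, 0.793], [0.0, 0.0, 0.0, 1.0]] [[434.3, 0.0, 255.5], [0.0, 434.3, 192.5], [0.0, 0.0, 1.0]] [-0.1037314  0.         0.         0.         0.       ] 0.9961344401041666
top [[-0.024, 0.993, -0.116, 0.435], [-0.999, -0.02, 0.028, -0.022], [0.025, 0.116, 0.993, 1.07], [0.0, 0.0, 0.0, 1.0]] [[424.4, 0.0, 251.3], [0.0, 424.4, 187.5], [0.0, 0.0, 1.0]] [0.05382325 0.         0.         0.         0.        ] 0.9961395263671875
{'clock': 0.1, 'qpos': array([-7.01639850e+01,  2.75463070e+01,  9.14918097e+01,  1.48495961e-04,
        6.10236543e+01, -2.66992945e+00]), 'qvel': array([-0.07468621, -0.14105191, -0.13930895,  0.02458884, -0.04365806,
        0.05720526]), 'joint_efforts': array([ 2.26813645e-04, -9.52259588e+01, -4.31042612e+01, -2.32331240e-04,
        5.07822755e-03, -3.60206184e-05]), 'tool_pos': array([ 0.24870146, -0.60013855,  0.23072518]), 'tool_rot': array([[ 9.23840315e-01,  3.82777926e-01, -3.63700129e-04],
       [ 3.82778095e-01, -9.23839759e-01,  1.01490878e-03],
       [ 5.24840381e-05, -1.07683009e-03, -9.99999419e-01]]), 'force': array([-0.0510435 ,  0.33416317, -0.33038207]), 'torque': array([ 0.01452044, -0.01379947, -0.05133973]), 'finger_gap': 1.0009394129466986} 0.0187
```

View pics/top0.png

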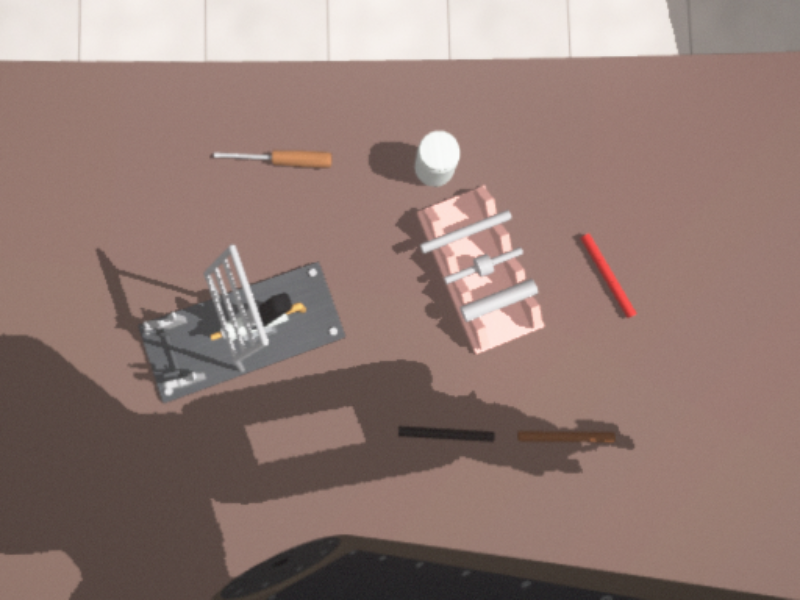

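View pics/scene0.png

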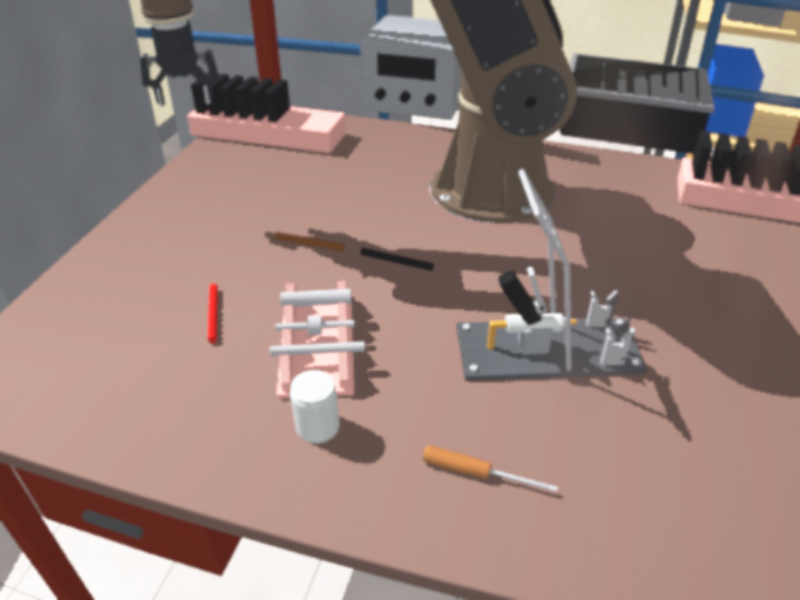

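The rod candidates in the top view (800x600) are:
- bright even bar at (466,231)
- collared spindle at (484,265)
- fat roller at (500,300)
- red bar at (608,275)
- black bar at (446,433)
- brown bar at (566,437)

I choose the bar at (466,231), nearest the white tin. The stand's clip is on its left, at about (170,350), and the base corner screws are at (313,272), (333,331) and (168,391).

Run:
```python
from h import *
z=np.load("top0.npz");p,d=z["p"],z["d"];i=imaging.camera_info("top");C=cloud(d,i)
hsv=cv2.cvtColor(p,cv2.COLOR_BGR2HSV).astype(int);H,S,V=[hsv[...,k] for k in range(3)]
s=512/800
def roi(m,x0,y0,x1,y1):
    o=np.zeros_like(m);a=[int(t*s) for t in(x0,y0,x1,y1)];o[a[1]:a[3],a[0]:a[2]]=m[a[1]:a[3],a[0]:a[2]];return o
def rect(m,zz,name):
    uv=np.argwhere(m)[:,::-1];P=onz(i,uv,zz)[:,:2]
    r=cv2.minAreaRect((P*1000).astype(np.float32));print(name,len(uv),np.round(r[0],1),np.round(r[1],1),round(r[2],1));print(np.round(cv2.boxPoints(r)).tolist())
m=roi((S<30)&(V>110),405,190,520,255)
n,l,st,c=cv2.connectedComponentsWithStats(m.astype(np.uint8));print(st.tolist())
rect(l==1+np.argmax(st[1:,4]),.046,"rod")
# stand plate: low saturation dark, height near 12mm
zc=C[...,2]
m=roi((S<60)&(V<120)&(zc>.004)&(zc<.02),120,230,360,420)
m=cv2.morphologyEx(m.astype(np.uint8),cv2.MORPH_OPEN,np.ones((2,2)))>0
rect(m,.012,"stand")
# pink rack
m=roi((S>20)&(V>150)&(zc>.05)&(zc<.075),400,180,560,360);rect(m,.062,"rack")
m=roi((zc>.075)&(zc<.11),380,110,480,190);rect(m,.09,"tin")
o=p[:, :].copy()
crop=cv2.hconcat([cv2.resize(p[110:235,255:355],(400,500),interpolation=3),cv2.resize(p[150:260,80:225],(400,303),interpolation=3).copy() if 0 else cv2.resize(p[145:262,80:225],(400,500),interpolation=3)])
cv2.imwrite("pics/crop1.png",crop)
```

```text
[[0, 0, 512, 384, 196214], [269, 135, 58, 27, 371], [323, 159, 9, 4, 23]]
rod 371 [ 650.6 -166.9] [ 16.1 152.7] 20.6
[[616.0, -98.0], [670.0, -241.0], [685.0, -236.0], [631.0, -93.0]]
stand 3876 [501.1 187. ] [130.6 299.3] 18.7
[[391.0, 308.0], [487.0, 24.0], [611.0, 66.0], [515.0, 350.0]]
rack 576 [ 596.1 -198.2] [206.5 121.4] 19.6
[[478.0, -176.0], [519.0, -290.0], [714.0, -221.0], [673.0, -106.0]]
tin 577 [ 763.8 -122.7] [62.1 66.2] 88.5
[[730.0, -153.0], [796.0, -155.0], [798.0, -93.0], [732.0, -91.0]]
```

View pics/crop1.png

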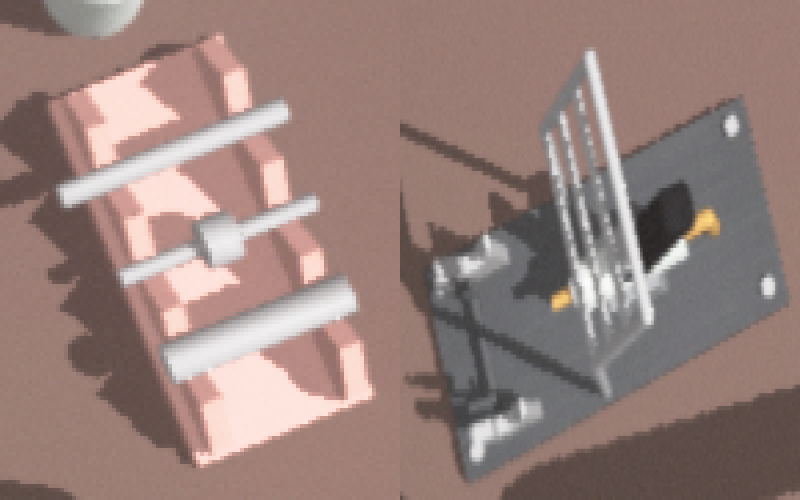

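The crop confirms it: the plain even bar is centred at about (175,152) in the left half, the collared spindle is at (218,240) and the roller at (260,330). In the right half, the clip forks are on the left at (470,255) and (500,420), the grip is black at (665,215), and the guard is over it.

Measured values:
- Rod: centre (650.6, -166.9) mm, angle perpendicular to its axis 20.6°.
- Stand: centre (501.1, 187) mm, x axis at 108.7°.

Next I move above the rod.

>>> move_arm(
  commands=[
    [0,0,-44,268,-123,0,40],
    [0,0,-44,268,-123,0,40],
    [0,0,-44,268,-123,0,40],
    [0,0,-44,268,-123,0,40],
    [0,0,-44,268,-123,0,40],
  ],
  grip_force=40,
)

```text
clock: 0.72
tool_pos: [0.4505, -0.3817, 0.2307]
tool_rot: [[0.395, 0.919, -0.001], [0.919, -0.395, 0.001], [0.001, -0.001, -1.0]]
force: [1.3, -0.0, -0.7]
finger_gap: 0.473
```

```bash
cat >> h.py <<'E'
from scipy.spatial.transform import Rotation as Rn
def Rdown(a): # tool y at world angle a (deg), z down
    a=np.radians(a);y=np.array([np.cos(a),np.sin(a),0]);z=np.array([0,0,-1.]);return np.c_[np.cross(y,z),y,z]
def go(p,R,verbose=1):
    s=arm.sense();R0=np.array(s["tool_rot"]);t=np.array(s["tool_pos"])
    print("t",round(s["clock"],2),"pos",np.round(t*1000,1),"q",np.round(s["qpos"],1),"F",np.round(s["force"],1),"gap",round(s["finger_gap"]*85.4,1))
    print("row turn",np.round(Rn.from_matrix(R0.T@R).as_rotvec(degrees=True),1),"shift",np.round(R0.T@(np.array(p)-t)*1000,1))
E
python3 -c "
from h import *
go([.6506,-.1669,.18],Rdown(20.6))"
```

```text
t 0.72 pos [ 450.5 -381.7  230.7] q [-43.2  22.8  99.5   0.   57.8 -20. ] F [ 1.3 -0.  -0.7] gap 40.4
row turn [ -0.   -0.1 -43.8] shift [276.3  99.2  50.9]
```

>>> move_arm(
  commands=[
    [0,0,-43.8,276,99,51,40],
    [0,0,-43.8,276,99,51,40],
    [0,0,-43.8,276,99,51,40],
    [0,0,-43.8,276,99,51,40],
    [0,0,-43.8,276,99,51,40],
  ],
)

```text
clock: 1.35
tool_pos: [0.6515, -0.1649, 0.1791]
tool_rot: [[-0.355, 0.935, -0.001], [0.935, 0.355, 0.002], [0.002, -0.0, -1.0]]
force: [1.3, -0.6, 0.6]
finger_gap: 0.468
```

Run:
```python
from h import *
go([.6506,-.1669,.025],Rdown(20.6))
p,d,i=grab("wrist");cv2.imwrite("pics/w1.png",p)
c=[.6506,-.1669];a=np.radians(20.6);u=np.array([np.sin(a),-np.cos(a)])
P=[[*(np.array(c)+u*t),.043] for t in(-.075,0,.075)]
print(np.round(proj(i,P),0).tolist())
```

```text
t 1.35 pos [ 651.5 -164.9  179.1] q [-16.8  32.2  91.2   0.1  56.7 -37.7] F [ 1.3 -0.6  0.6] gap 40.0
row turn [-0.  -0.1  0.2] shift [ -1.8  -1.5 154.1]
[[259.0, 111.0], [258.0, 185.0], [258.0, 250.0]]
```

View pics/w1.png

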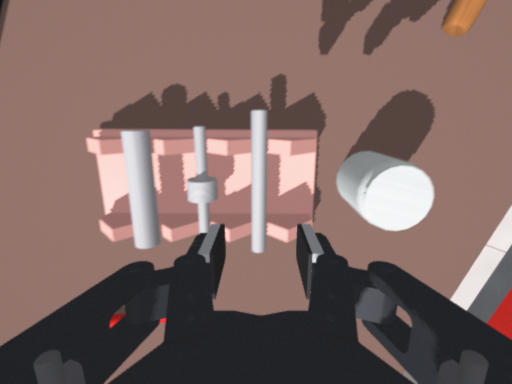

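The wrist view shows the rod from (259,111) to (259,252), within 2 px of the prediction. It lies between the fingers, with the spindle's collar at (202,188) clear to the left. Now I descend, close and lift.

>>> move_arm(
  commands=[
    [0,0,0,-2,-1.5,60,40],
    [0,0,0,-2,-1.5,115,40],
    [0,0,0,-2,-1.5,154,40],
    [0,0,0,-2,-1.5,154,40],
    [0,0,0,-2,-1.5,154,40],
  ],
)

```text
clock: 2.02
tool_pos: [0.6545, -0.163, 0.0254]
tool_rot: [[-0.356, 0.935, 0.001], [0.935, 0.356, 0.003], [0.002, 0.002, -1.0]]
force: [0.6, -0.5, 0.6]
finger_gap: 0.47
```

>>> move_arm(
  commands=[
    [0,0,0,0,0,0,4],
    [0,0,0,0,0,0,4],
    [0,0,0,0,0,0,4],
    [0,0,0,0,0,0,4],
    [0,0,0,0,0,0,4],
  ],
  grip_force=80,
)

```text
clock: 2.65
tool_pos: [0.6488, -0.1654, 0.0272]
tool_rot: [[-0.356, 0.934, -0.008], [0.934, 0.356, 0.002], [0.004, -0.007, -1.0]]
force: [-41.3, -25.9, 26.4]
finger_gap: 0.161
```

>>> move_arm(
  commands=[
    [0,0,0,0,0,-1,4],
    [0,0,0,0,0,-10,4],
    [0,0,0,0,0,-40,4],
    [0,0,0,0,0,-90,4],
    [0,0,0,0,0,-140,4],
  ],
)

```text
clock: 3.28
tool_pos: [0.6505, -0.1653, 0.17]
tool_rot: [[-0.356, 0.934, -0.006], [0.934, 0.356, 0.002], [0.004, -0.005, -1.0]]
force: [0.1, -0.1, -2.2]
finger_gap: 0.154
```

Run:
```python
from h import *
go([.4707,.277,.18],Rdown(108.7))
p,d,i=grab("wrist");cv2.imwrite("pics/w2.png",p)
```

```text
t 3.27 pos [ 650.5 -165.3  170. ] q [-16.8  32.8  91.5  -0.   56.1 -37.7] F [ 0.1 -0.1 -2.2] gap 13.2
row turn [ -0.1  -0.4 -87.8] shift [477.4 -10.4  -8.2]
```

View pics/w2.png

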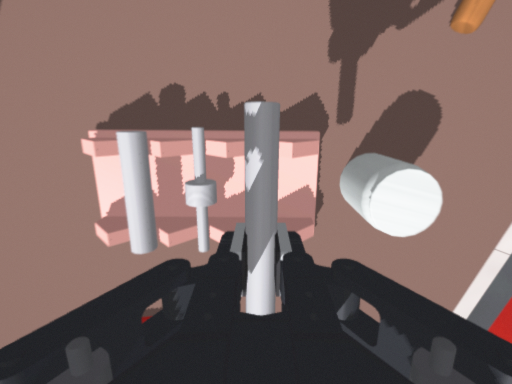

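The rod is held at (262,103) to (260,315), and the spindle and roller are undisturbed in the rack. I'll measure the rod's pose in the tool from depth, and refine the stand from the depth cloud too.

```bash
cat >> h.py <<'E'
def rodfit():
    s=arm.sense();R=np.array(s["tool_rot"]);t=np.array(s["tool_pos"])
    p,d,i=grab("wrist");C=(cloud(d,i)-t)@R*1000   # tool frame mm
    m=(np.abs(C[...,1])<14)&(np.abs(C[...,0])<90)&(C[...,2]<5)&(C[...,2]>-45)
    S=cv2.cvtColor(p,cv2.COLOR_BGR2HSV)[...,1]; m&=S<40
    Q=C[m]; 
    n,l,st,c=cv2.connectedComponentsWithStats(m.astype(np.uint8)); k=1+np.argmax(st[1:,4]); Q=C[l==k]
    print("n",len(Q),"x range",np.round(np.percentile(Q[:,0],[0,1,50,99,100]),1),st[k])
    b=np.arange(-90,90,15)
    for a in b:
        q=Q[(Q[:,0]>=a)&(Q[:,0]<a+15)]
        if len(q)>20: print(a+7.5,len(q),"ymid",np.round((q[:,1].min()+q[:,1].max())/2,1),"top z",np.round(np.percentile(q[:,2],8),1))
E
python3 -c "
from h import *
rodfit()"
```

```text
n 8153 x range [-34.7 -29.9  18.9  72.4  73.3] [ 224  102   70  213 8153]
-37.5 79 ymid 0.4 top z -24.4
-22.5 732 ymid 0.6 top z -24.8
-7.5 970 ymid 0.6 top z -38.4
7.5 2048 ymid 0.0 top z -39.1
22.5 977 ymid 0.9 top z -24.8
37.5 1054 ymid 0.9 top z -24.7
52.5 1141 ymid 1.1 top z -24.8
67.5 1152 ymid 1.2 top z -24.7
```

>>> move_arm(
  commands=[
    [0,0,-43.9,239,-5,-20,4],
    [0,0,-43.9,239,-5,-20,4],
    [0,0,-43.9,239,-5,-20,4],
    [0,0,-43.9,239,-5,-20,4],
    [0,0,-43.9,239,-5,-20,4],
  ],
)

```text
clock: 4.0
tool_pos: [0.563, 0.0586, 0.1952]
tool_rot: [[-0.908, 0.42, 0.004], [0.42, 0.908, -0.0], [-0.004, 0.001, -1.0]]
force: [1.2, -0.4, -1.6]
finger_gap: 0.156
```

```bash
python3 -c "
from h import *
go([.4707,.277,.19],Rdown(108.7))"
```

```text
t 4.0 pos [563.   58.6 195.2] q [  2.9  23.  105.   -0.   51.7 -62.3] F [ 1.2 -0.4 -1.6] gap 13.3
row turn [ -0.    0.2 -43.5] shift [175.4 159.5   4.7]
```

The rod is level in the tool: its axis is 16.8 mm behind the TCP and its centre is at tool x ≈ -1.7, y ≈ +0.8. The direct path would cross the guard, which tops out at 307 mm, so I go up and over.

>>> move_arm(
  commands=[
    [0,0,-10,0,0,-60,4],
    [0,0,-20,0,0,-120,4],
    [0,0,-32,0,0,-185,4],
    [0,0,-43.5,0,0,-190,4],
    [0,0,-43.5,0,0,-190,4],
  ],
)

```text
clock: 4.62
tool_pos: [0.5627, 0.0584, 0.3861]
tool_rot: [[-0.947, -0.32, 0.006], [-0.32, 0.947, -0.0], [-0.006, -0.002, -1.0]]
force: [-1.6, 0.3, -3.0]
finger_gap: 0.159
```

```bash
python3 -c "
from h import *
go([.4707,.277,.385],Rdown(108.7))"
```

```text
t 4.62 pos [562.7  58.4 386.1] q [   2.9   13.5   90.7   -0.    75.5 -105.8] F [-1.6  0.3 -3. ] gap 13.5
row turn [-0.1  0.3 -0. ] shift [ 17.2 236.6   0.5]
```

>>> move_arm(
  commands=[
    [0,0,0,4,60,0,4],
    [0,0,0,8,120,0,4],
    [0,0.3,0,13,180,0,4],
    [0,0.3,0,17,236,0,4],
    [0,0.3,0,17,236,0,4],
  ],
)

```text
clock: 5.25
tool_pos: [0.4692, 0.2793, 0.3841]
tool_rot: [[-0.947, -0.32, -0.001], [-0.32, 0.947, -0.002], [0.002, -0.002, -1.0]]
force: [0.5, -0.6, -2.4]
finger_gap: 0.156
```

Run:
```python
from h import *
go([.4707,.277,.16],Rdown(108.7))
p,d,i=grab("wrist");cv2.imwrite("pics/w3.png",p);np.savez("w3.npz",p=p,d=d,E=i["extrinsics"])
c=np.array([.5011,.187,0]);a=np.radians(108.7);X=np.array([np.cos(a),np.sin(a),0]);Y=np.array([-np.sin(a),np.cos(a),0]);Z=np.array([0,0,1])
for q in[(95,47,84),(95,-47,84),(95,0,60),(37,0,62),(20,58,12),(150,65,12),(150,-65,12)]:
    print(q,np.round(proj(i,c+(X*q[0]+Y*q[1]+Z*q[2])/1000)).tolist())
```

```text
t 5.25 pos [469.2 279.3 384.1] q [ 27.6  12.   92.9  -0.1  75.2 -81. ] F [ 0.5 -0.6 -2.4] gap 13.3
row turn [-0.1 -0.1 -0. ] shift [ -1.   -2.3 224.1]
(95, 47, 84) [[258.0, 130.0]]
(95, -47, 84) [[259.0, 187.0]]
(95, 0, 60) [[259.0, 157.0]]
(37, 0, 62) [[225.0, 158.0]]
(20, 58, 12) [[218.0, 122.0]]
(150, 65, 12) [[289.0, 118.0]]
(150, -65, 12) [[287.0, 187.0]]
```

View pics/w3.png

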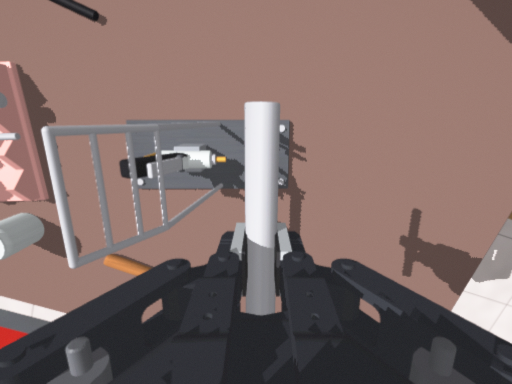

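The picture agrees with the prediction within about 2 px: nozzle tip at (227,159) against (225,158), plate corners at (290,120) and (289,188). I go down to just above the clip and re-measure from nearby.

>>> move_arm(
  commands=[
    [0,0,0,0.7,-3,60,4],
    [0,0,0,0.7,-3,120,4],
    [0,0,0,0.7,-3,180,4],
    [0,0,0,0.7,-3,239,4],
    [0,0,0,0.7,-3,239,4],
  ],
)

```text
clock: 5.92
tool_pos: [0.4678, 0.2712, 0.1415]
tool_rot: [[-0.949, -0.316, -0.008], [-0.316, 0.949, -0.007], [0.01, -0.004, -1.0]]
force: [0.1, -0.3, -1.6]
finger_gap: 0.159
```

Run:
```python
from h import *
go([.4707,.277,.1],Rdown(108.7))
p,d,i=grab("wrist");P=cloud(d,i)
c=np.array([.5011,.187,0]);a=np.radians(108.7);X=np.array([np.cos(a),np.sin(a),0]);Y=np.array([-np.sin(a),np.cos(a),0]);Z=np.array([0,0,1])
B=np.c_[X,Y,Z];Q=(P-c)@B*1000
# gray-steel clip parts: height 60-110 in stand
S=cv2.cvtColor(p,cv2.COLOR_BGR2HSV)[...,1]
m=(Q[...,2]>62)&(Q[...,2]<100)&(abs(Q[...,0]-95)<45)&(abs(Q[...,1])<60)
q=Q[m];print(len(q))
for lo,hi in((40,56),(26,40),(-40,-26),(-56,-40)):
    k=q[(q[:,1]>lo)&(q[:,1]<hi)]
    if len(k): print(lo,hi,len(k),"x",np.round(np.percentile(k[:,0],[1,50,99]),1),"y",np.round(np.percentile(k[:,1],[1,99]),1),"z",np.round(np.percentile(k[:,2],[1,50,99]),1))
k=Q[(Q[...,2]>6)&(Q[...,2]<18)&(Q[...,0]>100)&(S<60)];print("plate",len(k),k[:,0].max(),k[:,1].min(),k[:,1].max(),np.median(k[:,2]))
seat=c+B@np.array([95,0,60])/1000
for q in((95,47,84),(95,-47,84),(75,52,84),(115,52,84),(37,0,62),(150,65,12)):print(q,np.round(proj(i,c+B@np.array(q)/1000)).tolist())
cv2.imwrite("pics/w4.png",cv2.resize(p[40:280,120:400],None,fx=2.5,fy=2.5))
```

```text
t 5.92 pos [467.8 271.2 141.5] q [ 27.   25.6 110.4  -0.2  44.6 -81.3] F [ 0.1 -0.3 -1.6] gap 13.6
row turn [-0.2 -0.6 -0.3] shift [-5.   4.7 41.4]
567
40 56 399 x [ 73.4 109.4 119.1] y [40.1 49.6] z [67.6 82.6 86.4]
26 40 168 x [ 78.1 109.5 117.1] y [28.3 39.9] z [62.9 90.7 96.4]
plate 3647 151.5936017177133 -67.44387694305837 61.970724248197484 13.112552365035391
(95, 47, 84) [[265.0, 150.0]]
(95, -47, 84) [[265.0, 265.0]]
(75, 52, 84) [[238.0, 144.0]]
(115, 52, 84) [[293.0, 143.0]]
(37, 0, 62) [[197.0, 203.0]]
(150, 65, 12) [[321.0, 124.0]]
```

View pics/w4.png

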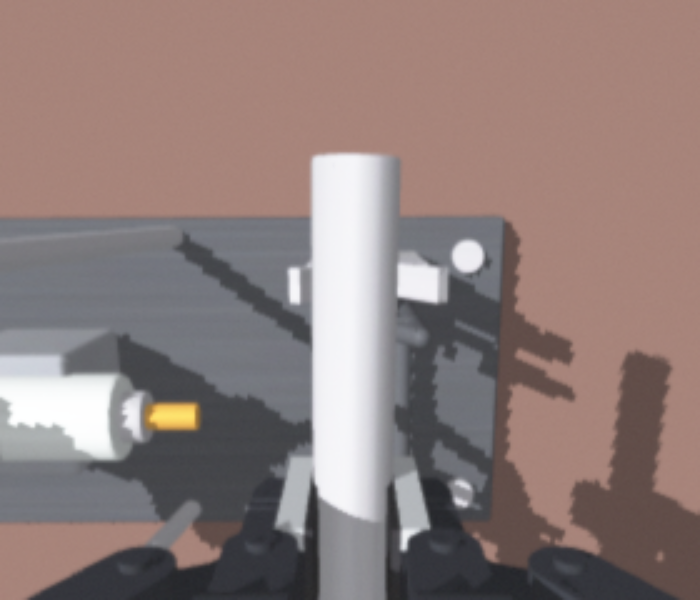

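The view from near shows the fork tops at crop (295,285) and (425,280) and the nozzle tip at (200,416). Everything sits about +1 mm in stand x and -2.3 mm in stand y from my estimate. I'll measure the rod and fork in this same view, then correct.

```bash
cat >> h.py <<'E'
SC=np.array([.5011,.187,0]);_a=np.radians(108.7)
SB=np.c_[[np.cos(_a),np.sin(_a),0],[-np.sin(_a),np.cos(_a),0],[0,0,1]]
def standrod():
    s=arm.sense();R=np.array(s["tool_rot"]);t=np.array(s["tool_pos"])
    p,d,i=grab("wrist");P=cloud(d,i);T=(P-t)@R*1000;Q=(P-SC)@SB*1000
    S=cv2.cvtColor(p,cv2.COLOR_BGR2HSV)[...,1]
    m=(abs(T[...,1])<14)&(T[...,0]>18)&(T[...,0]<90)&(T[...,2]<-8)&(T[...,2]>-32)&(S<45)
    q=Q[m];print("rod end y",np.round(q[:,1].max(),1))
    for a in(20,35,50,65):
        k=q[(q[:,1]>a)&(q[:,1]<a+12)]
        if len(k)>20:print(" y",a+6,"xmid",np.round((np.percentile(k[:,0],1)+np.percentile(k[:,0],99))/2,1),"w",np.round(np.ptp(k[:,0]),1),"top z",np.round(np.percentile(k[:,2],92),1))
    k=Q[(Q[...,2]>72)&(Q[...,2]<100)&(abs(Q[...,0]-95)<40)&(Q[...,1]>38)&(Q[...,1]<56)&~m]
    if len(k):print("fork x",np.round(np.percentile(k[:,0],[0,1,99,100]),1),"y",np.round(np.percentile(k[:,1],[1,99]),1))
    print("tcp stand",np.round((t-SC)@SB*1000,1),"t",round(s["clock"],2),"F",np.round(s["force"],1)," tool in stand",np.round(Rn.from_matrix(Rdown(108.7).T@R).as_rotvec(degrees=True),1))
E
python3 -c "
from h import *
standrod()"
```

```text
rod end y 74.1
 y 26 xmid 92.4 w 15.8 top z 169.2
 y 41 xmid 92.7 w 15.7 top z 169.4
 y 56 xmid 92.8 w 15.6 top z 169.3
 y 71 xmid 92.7 w 15.8 top z 169.4
fork x [ 72.9  73.  119.2 119.3] y [39.6 49.5]
tcp stand [ 90.9   2.4 144.3] t 5.97 F [ 0.8  0.  -2.8]  tool in stand [0.2 0.3 0.2]
```

>>> move_arm(
  commands=[
    [0,0,0,-1.4,3.4,15,4],
    [0,0,0,-1.4,3.4,35,4],
    [0,0,0,-1.4,3.4,50,4],
    [0,0,0,-1.4,3.4,50,4],
    [0,0,0,-1.4,3.4,50,4],
  ],
)

```text
clock: 6.65
tool_pos: [0.4716, 0.2771, 0.0968]
tool_rot: [[-0.948, -0.318, -0.0], [-0.317, 0.948, -0.003], [0.001, -0.003, -1.0]]
force: [-0.2, -1.2, -1.3]
finger_gap: 0.157
```

```bash
python3 -c "
from h import *
standrod()"
```

```text
rod end y 70.8
 y 26 xmid 96.2 w 15.7 top z 121.5
 y 41 xmid 96.5 w 15.7 top z 121.5
 y 56 xmid 96.7 w 15.7 top z 121.6
 y 71 xmid 96.5 w 15.7 top z 121.5
fork x [ 72.8  73.1 119.1 119.7] y [39.7 49.6]
tcp stand [94.8 -1.  96.8] t 6.65 F [-0.2 -1.2 -1.3]  tool in stand [0.1 0.1 0.2]
```

>>> move_arm(
  commands=[
    [0,0,0,1,-0.4,10,4],
    [0,0,0,1.5,-0.4,18,4],
    [0,0,0,1.5,-0.4,25,4],
    [0,0,0,1.5,-0.4,32,4],
    [0,0,0,1.5,-0.4,38,4],
  ],
)

```text
clock: 7.32
tool_pos: [0.4708, 0.2759, 0.0587]
tool_rot: [[-0.948, -0.318, 0.001], [-0.318, 0.948, -0.003], [0.0, -0.003, -1.0]]
force: [1.3, -4.4, 1.6]
finger_gap: 0.156
```

```bash
python3 -c "
from h import *
standrod()"
```

```text
rod end y 71.9
 y 26 xmid 97.6 w 20.4 top z 83.8
 y 41 xmid 94.1 w 27.9 top z 83.9
 y 56 xmid 95.4 w 16.0 top z 84.2
 y 71 xmid 95.7 w 15.6 top z 84.4
fork x [ 72.6  73.  119.3 119.6] y [39.7 49.7]
tcp stand [93.9  0.2 58.7] t 7.33 F [ 1.3 -4.4  1.6]  tool in stand [0.2 0.  0.2]
```

>>> move_arm(
  commands=[
    [0,0,0,0,0.5,5,4],
    [0,0,0,0,0.5,9,4],
    [0,0,0,0,0.5,12,4],
    [0,0,0,0,0.5,15,4],
    [0,0,0,0,0.5,16,4],
  ],
)

```text
clock: 8.0
tool_pos: [0.4703, 0.2764, 0.0436]
tool_rot: [[-0.948, -0.318, 0.001], [-0.318, 0.948, -0.003], [0.0, -0.003, -1.0]]
force: [-13.6, -6.2, 56.5]
finger_gap: 0.153
```

```bash
python3 -c "
from h import *
standrod()"
```

```text
rod end y 72.3
 y 26 xmid 98.0 w 19.9 top z 68.9
 y 41 xmid 96.0 w 25.6 top z 73.9
 y 56 xmid 96.0 w 16.1 top z 68.6
 y 71 xmid 96.3 w 15.7 top z 68.7
fork x [ 72.4  73.1 119.2 119.7] y [39.7 49.7]
tcp stand [94.5  0.5 43.6] t 8.0 F [-13.6  -6.2  56.5]  tool in stand [0.2 0.  0.2]
```

The rod's top is at 68.7 mm in the clip and the floor pushes back with 56 N, so it is seated. I ease off, open moderately and lift away.

>>> move_arm(
  commands=[
    [0,0,0,0,0,0,4],
    [0,0,0,0,0,0,36],
    [0,0,0,0,0,0,36],
    [0,0,0,0,0,0,36],
    [0,0,0,0,0,0,36],
  ],
)

```text
clock: 8.68
tool_pos: [0.4703, 0.2764, 0.0435]
tool_rot: [[-0.948, -0.318, 0.0], [-0.318, 0.948, -0.003], [0.0, -0.003, -1.0]]
force: [0.2, -0.7, 0.2]
finger_gap: 0.421
```

>>> move_arm(
  commands=[
    [0,0,0,0,0,-10,36],
    [0,0,0,0,0,-30,36],
    [0,0,0,0,0,-70,36],
    [0,0,0,0,0,-110,36],
    [0,0,0,0,0,-150,36],
  ],
)

```text
clock: 9.3
tool_pos: [0.47, 0.2767, 0.1955]
tool_rot: [[-0.948, -0.318, 0.001], [-0.318, 0.948, -0.003], [0.0, -0.003, -1.0]]
force: [0.5, 0.1, -0.2]
finger_gap: 0.424
```

Run:
```python
from h import *
go([.4707,.277,.38],Rdown(108.7))
p,d,i=grab("wrist");Q=(cloud(d,i)-SC)@SB*1000
S=cv2.cvtColor(p,cv2.COLOR_BGR2HSV)[...,1]
m=(abs(Q[...,0]-96)<9)&(Q[...,2]>55)&(Q[...,2]<80)&(abs(Q[...,1])<90)
q=Q[m];print("y range",q[:,1].min(),q[:,1].max())
for a in range(-80,80,14):
    k=q[(q[:,1]>a)&(q[:,1]<a+14)]
    if len(k)>10:print(a+7,len(k),"top",np.round(np.percentile(k[:,2],90),1),"x",np.round(np.median(k[:,0]),1))
cv2.imwrite("pics/w5.png",cv2.resize(p[40:300,130:410],None,fx=2.3,fy=2.3))
```

```text
t 9.3 pos [470.  276.7 195.5] q [ 27.4  21.6 107.4  -0.2  51.  -81. ] F [ 0.5  0.1 -0.2] gap 36.2
row turn [-0.2 -0.  -0.2] shift [  -0.7   -0.4 -184.5]
y range -77.89728738585954 71.99459457761309
-73 136 top 69.1 x 94.8
-59 181 top 69.0 x 94.9
-45 153 top 69.1 x 93.9
-31 190 top 75.7 x 96.1
-17 189 top 69.1 x 96.1
-3 199 top 69.2 x 96.1
11 201 top 69.1 x 96.2
25 179 top 69.9 x 95.2
39 230 top 69.4 x 96.3
53 240 top 69.0 x 96.3
67 206 top 69.3 x 96.4
```

View pics/w5.png

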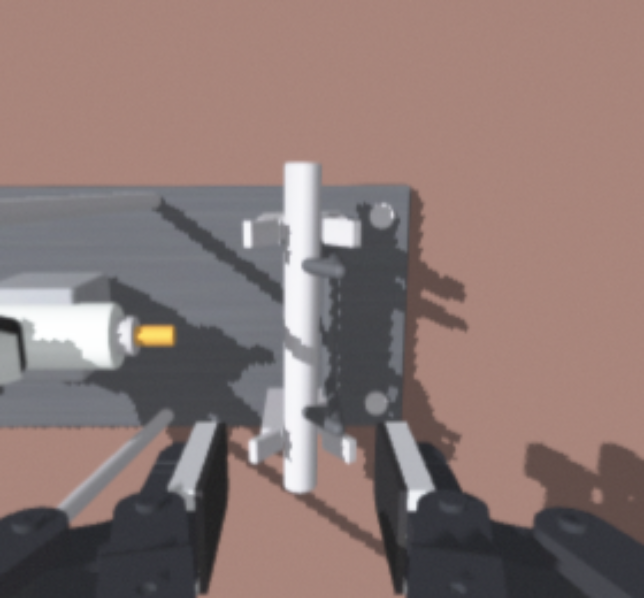

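The view shows the rod level: its top is 69.1 mm along its whole length, it runs from y -78 to 72, and both hooks lie over it at crop (322,267) and (320,412). Next I go up over the guard to the back side for the trigger.

>>> move_arm(
  commands=[
    [0,0,0,0,0,-60,36],
    [0,0,0,0,0,-120,36],
    [0,0,0,0,0,-180,36],
    [0,0,0,0,0,-200,36],
    [0,0,0,0,0,-200,36],
  ],
)

```text
clock: 9.98
tool_pos: [0.4712, 0.278, 0.4023]
tool_rot: [[-0.948, -0.318, 0.009], [-0.318, 0.948, 0.002], [-0.009, -0.001, -1.0]]
force: [-0.8, -1.3, -0.0]
finger_gap: 0.421
```

>>> move_arm(
  commands=[
    [0,0,0,-1,-60,0,36],
    [0,0,0,-2,-120,0,36],
    [0,0,0,-2,-180,0,36],
    [0,0,0,-2,-240,0,36],
    [0,0,0,-2,-298,0,60],
  ],
)

```text
clock: 10.6
tool_pos: [0.5675, -0.0059, 0.4013]
tool_rot: [[-0.948, -0.318, 0.007], [-0.318, 0.948, 0.002], [-0.008, -0.0, -1.0]]
force: [0.3, 0.0, 0.4]
finger_gap: 0.623
```

>>> move_arm(
  commands=[
    [-8,0,0,0,0,0,85],
    [-16,0,0,0,0,0,85],
    [-24,0,0,0,0,0,85],
    [-32,0,0,0,0,0,85],
    [-32,0,0,0,0,0,85],
  ],
)

```text
clock: 11.22
tool_pos: [0.5672, -0.0075, 0.3983]
tool_rot: [[-0.949, -0.268, -0.165], [-0.315, 0.803, 0.506], [-0.003, 0.532, -0.846]]
force: [0.5, -0.2, -0.3]
finger_gap: 0.994
```

```bash
cat >> h.py <<'E'
c32,s32=np.cos(np.radians(32)),np.sin(np.radians(32))
OFF=np.array([1.2,-2.3,0.5])
def gripR(): return SB@np.c_[[0,1,0],[c32,0,s32],[s32,0,-c32]]
def gpt(x,y,z): # grip frame mm -> world m
    return SC+SB@(OFF+np.array([-28+c32*x-s32*z,y,62+s32*x+c32*z]))/1000
def ingrip():
    s=arm.sense();v=(np.array(s["tool_pos"])-gpt(0,0,0))@SB*1000
    print("tcp in grip",np.round([c32*v[0]+s32*v[2],v[1],-s32*v[0]+c32*v[2]],1))
E
python3 - <<'E'
from h import *
go(gpt(8,0,66.3+130),gripR());ingrip()
p,d,i=grab("wrist");cv2.imwrite("pics/w6.png",p);np.savez("w6.npz",p=p,d=d)
for q in((0,0,115),(14,0,115),(-14,0,115),(6,0,85),(0,13,115),(0,-13,115)):print(q,np.round(proj(i,gpt(*q))).tolist())
E
```

```text
t 11.22 pos [567.2  -7.5 398.3] q [ -19.9   23.5   82.2   24.9   94.9 -130.7] F [ 0.5 -0.2 -0.3] gap 84.9
row turn [ 0.2  0.4 -0.2] shift [ -1.  -19.1 183.1]
tcp in grip [ 26.5   2.1 379.4]
(0, 0, 115) [[241.0, 163.0]]
(14, 0, 115) [[251.0, 163.0]]
(-14, 0, 115) [[232.0, 163.0]]
(6, 0, 85) [[246.0, 160.0]]
(0, 13, 115) [[241.0, 154.0]]
(0, -13, 115) [[242.0, 171.0]]
```

View pics/w6.png

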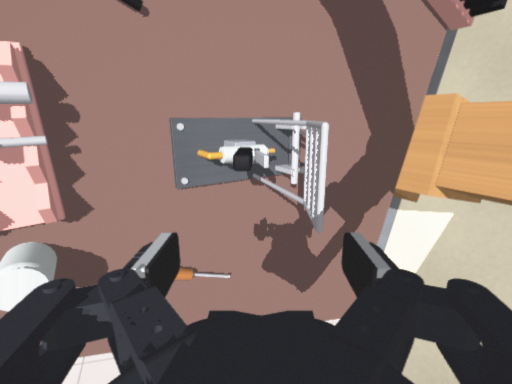

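The tool looks down along the grip. The grip's black end is at about (243,160), predicted (241,163), and the guard is to the right at (315,170). I advance and recheck.

>>> move_arm(
  commands=[
    [0,0,0,-1,-19,30,85],
    [0,0,0,-1,-19,80,85],
    [0,0,0,-1,-19,130,85],
    [0,0,0,-1,-19,183,85],
    [0,0,0,-1,-19,183,85],
  ],
)

```text
clock: 11.9
tool_pos: [0.5406, 0.073, 0.232]
tool_rot: [[-0.948, -0.271, -0.169], [-0.319, 0.804, 0.502], [-0.0, 0.53, -0.848]]
force: [-0.3, -0.3, 0.5]
finger_gap: 0.996
```

Run:
```python
from h import *
go(gpt(8,0,66.3),gripR());ingrip()
p,d,i=grab("wrist");cv2.imwrite("pics/w7.png",p)
G=(cloud(d,i)-SC)@SB*1000-OFF
v=G-[-28,0,62];gx=c32*v[...,0]+s32*v[...,2];gz=-s32*v[...,0]+c32*v[...,2];gy=v[...,1]
V=p.max(-1)
m=(abs(gz-115)<12)&(abs(gx)<30)&(abs(gy)<30)&(V<70)
print("grip end",m.sum(),[np.round(np.percentile(a[m],[2,50,98]),1).tolist() for a in(gx,gy,gz)])
m=(gz>60)&(gz<112)&(gx>18)&(gx<55)&(abs(gy)<20)&(V>70)
print("trigger",m.sum(),[np.round(np.percentile(a[m],[2,50,98]),1).tolist() for a in(gx,gy,gz)])
for q in((0,0,115),(14,0,115),(-14,0,115),(42,0,105)):print(q,np.round(proj(i,gpt(*q))).tolist())
```

```text
t 11.9 pos [540.6  73.  232. ] q [ -13.5   28.    99.6   28.    72.9 -135.4] F [-0.3 -0.3  0.5] gap 85.0
row turn [-0.   0.1 -0.1] shift [ -1.3  -2.2 127.2]
tcp in grip [ 10.2   1.4 193.5]
grip end 931 [[-12.6, 0.9, 13.8], [-10.8, 2.4, 12.7], [105.9, 114.9, 116.6]]
trigger 498 [[24.5, 32.1, 40.5], [-9.6, 1.8, 9.7], [61.8, 94.8, 104.8]]
(0, 0, 115) [[247.0, 199.0]]
(14, 0, 115) [[263.0, 199.0]]
(-14, 0, 115) [[230.0, 199.0]]
(42, 0, 105) [[295.0, 196.0]]
```

View pics/w7.png

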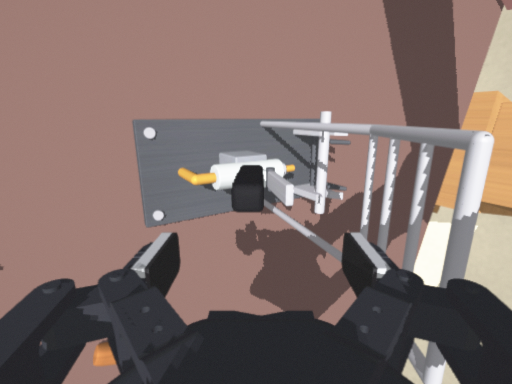

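The grip end is at grip x 0.6, y 1, z 115, and the trigger face reaches out to x 41, as expected. I go down along the grip.

>>> move_arm(
  commands=[
    [0,0,0,-1,-1,25,85],
    [0,0,0,-1,-1,50,85],
    [0,0,0,-1,-1,75,85],
    [0,0,0,-1,-1,90,85],
    [0,0,0,-1,-1,90,85],
  ],
)

```text
clock: 12.58
tool_pos: [0.5288, 0.1167, 0.1572]
tool_rot: [[-0.948, -0.273, -0.166], [-0.319, 0.804, 0.502], [-0.004, 0.528, -0.849]]
force: [-0.7, -0.1, -0.1]
finger_gap: 0.99
```

```bash
python3 -c "
from h import *
go(gpt(8,0,66.3),gripR());ingrip()"
```

```text
t 12.57 pos [528.8 116.7 157.2] q [  -9.7   32.1  105.4   31.7   62.6 -138.2] F [-0.7 -0.1 -0.1] gap 84.6
row turn [-0.1  0.2  0. ] shift [ 1.6 -0.9 39.8]
tcp in grip [  8.9  -1.4 106.1]
```

>>> move_arm(
  commands=[
    [0,0.2,0,1.6,-0.9,15,85],
    [0,0.2,0,1.6,-0.9,30,85],
    [0,0.2,0,1.6,-0.9,40,85],
    [0,0.2,0,1.6,-1.5,40,85],
    [0,0.2,0,1.6,-1.5,40,85],
  ],
)

```text
clock: 13.2
tool_pos: [0.5213, 0.1349, 0.1226]
tool_rot: [[-0.947, -0.273, -0.169], [-0.321, 0.804, 0.501], [-0.001, 0.528, -0.849]]
force: [-0.3, 0.0, 0.4]
finger_gap: 0.998
```

```bash
python3 -c "
from h import *
go(gpt(6.5,0,66.3),gripR());ingrip()"
```

```text
t 13.2 pos [521.3 134.9 122.6] q [  -8.    34.5  107.6   33.7   58.3 -139.9] F [-0.3  0.   0.4] gap 85.3
row turn [-0.1  0.   0. ] shift [ 0.1 -0.8  0. ]
tcp in grip [ 7.3 -0.1 66.3]
```

>>> move_arm(
  commands=[
    [0,0,0,0,-0.8,0,50],
    [0,0,0,0,-0.8,0,40],
    [0,0,0,0,-0.8,0,30],
    [0,0,0,0,-0.8,0,30],
    [0,0,0,0,-0.8,0,30],
  ],
  grip_force=40,
)

```text
clock: 13.82
tool_pos: [0.5224, 0.1323, 0.1219]
tool_rot: [[-0.947, -0.273, -0.167], [-0.32, 0.806, 0.498], [-0.002, 0.526, -0.851]]
force: [0.2, -21.9, 1.2]
finger_gap: 0.455
```

```bash
python3 -c "
from h import *
go(gpt(6.5,0,66.3),gripR());ingrip()"
```

```text
t 13.82 pos [522.4 132.3 121.9] q [  -8.1   34.5  107.6   33.6   58.2 -140. ] F [  0.2 -21.9   1.2] gap 38.8
row turn [-0.3  0.1  0. ] shift [0.4 2.  1. ]
tcp in grip [ 4.5 -0.4 67.3]
```

The gap reads 38.8 (the 16 mm rod read 13.3, so it reads a little low), which is about 40 mm, so the trigger looks home. I hold it for over 1 s with a firmer grip.

>>> move_arm(
  commands=[
    [0,0,0,0,0,0,25],
    [0,0,0,0,0,0,25],
    [0,0,0,0,0,0,25],
    [0,0,0,0,0,0,25],
    [0,0,0,0,0,0,25],
  ],
  grip_force=70,
)

```text
clock: 14.45
tool_pos: [0.5226, 0.1317, 0.1219]
tool_rot: [[-0.947, -0.273, -0.166], [-0.32, 0.806, 0.498], [-0.002, 0.525, -0.851]]
force: [1.9, -9.6, -0.6]
finger_gap: 0.439
```

>>> move_arm(
  commands=[
    [0,0,0,0,0,0,25],
    [0,0,0,0,0,0,25],
    [0,0,0,0,0,0,25],
    [0,0,0,0,0,0,25],
    [0,0,0,0,0,0,25],
  ],
)

```text
clock: 15.08
tool_pos: [0.5226, 0.1317, 0.1219]
tool_rot: [[-0.947, -0.273, -0.166], [-0.32, 0.806, 0.498], [-0.002, 0.525, -0.851]]
force: [0.8, -4.8, -0.8]
finger_gap: 0.439
```

>>> move_arm(
  commands=[
    [0,0,0,0,0,0,25],
    [0,0,0,0,0,0,25],
    [0,0,0,0,0,0,25],
    [0,0,0,0,0,0,25],
    [0,0,0,0,0,0,25],
  ],
)

```text
clock: 15.7
tool_pos: [0.5226, 0.1317, 0.1219]
tool_rot: [[-0.947, -0.273, -0.166], [-0.32, 0.806, 0.498], [-0.002, 0.525, -0.851]]
force: [1.8, -5.1, -2.1]
finger_gap: 0.44
```

Run:
```python
from h import *
go(gpt(6.5,0,66.3),gripR());ingrip()
p,d,i=grab("wrist");q,_,_=grab("scene")
cv2.imwrite("pics/w8.png",np.hstack([cv2.resize(p[100:340,120:400],(400,343)),cv2.resize(q[160:250,290:420],(400,277))[:277]] if 0 else [cv2.resize(p[60:300,120:400],(400,400)),cv2.resize(q[150:250,290:420],(400,400))]))
```

```text
t 15.7 pos [522.6 131.7 121.9] q [  -8.2   34.5  107.6   33.5   58.2 -140. ] F [ 1.8 -5.1 -2.1] gap 37.6
row turn [-0.3  0.1  0. ] shift [0.3 2.6 1.2]
tcp in grip [ 3.9 -0.3 67.6]
```

View pics/w8.png

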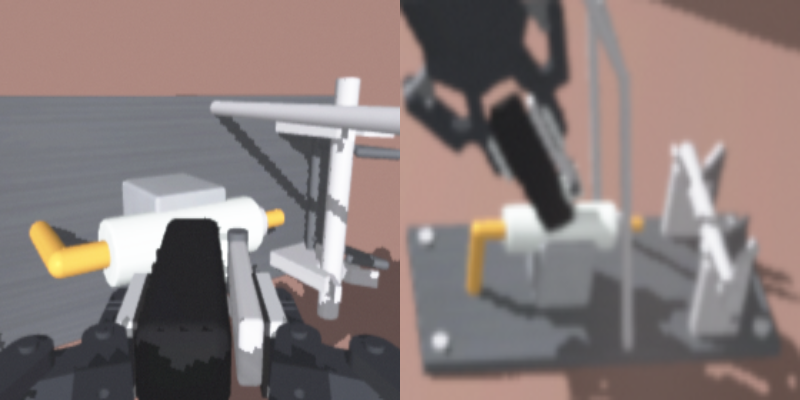

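The trigger lies parallel to the grip at (245,310) in the left half, squeezed home for about 2 s. Now I release, re-centre and back out along the grip.

>>> move_arm(
  commands=[
    [0,0,0,0,2,0,60],
    [0,0,0,0,4,0,85],
    [0,0,0,0,4,0,85],
    [0,0,0,0,4,0,85],
    [0,0,0,0,4,0,85],
  ],
)

```text
clock: 16.42
tool_pos: [0.5216, 0.1348, 0.124]
tool_rot: [[-0.947, -0.273, -0.166], [-0.32, 0.806, 0.498], [-0.002, 0.525, -0.851]]
force: [-0.3, -0.4, 0.1]
finger_gap: 0.992
```

>>> move_arm(
  commands=[
    [0,0,0,0,0,-20,85],
    [0,0,0,0,0,-50,85],
    [0,0,0,0,0,-90,85],
    [0,0,0,0,0,-140,85],
    [0,0,0,0,0,-190,85],
  ],
)

```text
clock: 17.05
tool_pos: [0.5532, 0.0393, 0.287]
tool_rot: [[-0.948, -0.273, -0.166], [-0.32, 0.806, 0.498], [-0.002, 0.525, -0.851]]
force: [1.0, -0.0, 0.2]
finger_gap: 0.993
```

Run:
```python
from h import *
go(gpt(6.5,0,250),gripR());ingrip()
p,d,i=grab("wrist");G=(cloud(d,i)-SC)@SB*1000-OFF
v=G-[-28,0,62];gx=c32*v[...,0]+s32*v[...,2];gz=-s32*v[...,0]+c32*v[...,2];gy=v[...,1];V=p.max(-1)
m=(gz>85)&(gz<112)&(gx>18)&(gx<55)&(abs(gy)<20)&(V>70)
print("trigger x",m.sum(),np.round(np.percentile(gx[m],[2,50,98]),1),"z",np.round(gz[m].max(),1))
Q=G+OFF;m=(abs(Q[...,0]-96)<9)&(Q[...,2]>55)&(Q[...,2]<80)&(abs(Q[...,1])<90);print("rod y",Q[m][:,1].min(),Q[m][:,1].max(),np.percentile(Q[m][:,2],[50,90]))
q,_,_=grab("scene");t,_,_=grab("top")
cv2.imwrite("pics/s9.png",np.hstack([cv2.resize(q[110:340,110:450],(400,270)),cv2.resize(t[60:330,60:440],(400,270))]))
```

```text
t 17.05 pos [553.2  39.3 287. ] q [ -16.1   26.    93.9   26.    80.4 -133.8] F [ 1.  -0.   0.2] gap 84.8
row turn [-0.3  0.1  0. ] shift [-0.3 -2.4  9.2]
tcp in grip [  8.9   0.3 259.1]
trigger x 199 [29.8 34.6 40.3] z 105.4
rod y -78.44693537963427 70.83848499105761 [67.36264901 69.47110088]
```

View pics/s9.png

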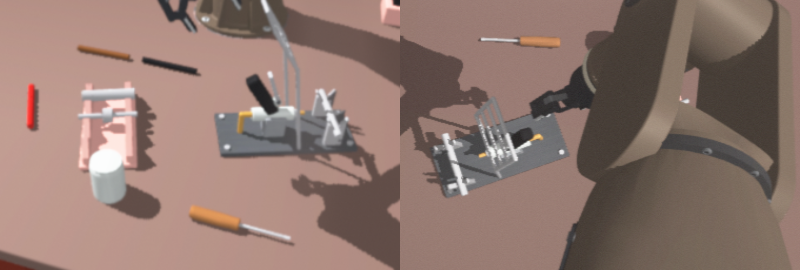

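The trigger has sprung back (outer face at about 40 mm at its tip), the rod is still seated and the other things are where they were. The gripper touches nothing, so I hand in.

```bash
python3 -c "
from h import *
print(arm.finish_job())"
```

```text
the job is handed in; nothing more can be done
None
```

I took the plain rod from the rack, pushed it past the jaw to the floor of the clip and let it go. I then squeezed the trigger home, held it for about 2 s, released it and backed out. I handed the job in at about 17 s.

**Rod:** It lies level; its top is at about 69 mm along its whole length. It is centred to within about 2 mm, allowing for the 2.3 mm stand offset I estimated. Both hooks are over it, and it read the same after the squeeze.

**Trigger:** While squeezed it looked parallel to the grip. The finger gap read 37.6 to 38.8 mm, against the 40 mm given for a full squeeze. The rod's 16 mm had read 13.3 mm, so I take the low reading as sensor bias. After release its face was back at about 40 mm at the tip.

**Other things:** The spindle, roller, tin, screwdriver and coloured look-alikes appear where they started in the last pictures.

**Forces:** The highest wrist force I read was about 58 N, when the rod bottomed in the clip. Gripping it in the rack gave about 55 N. I read forces only at the end of each move, so brief peaks in between are not recorded.

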